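Turn the tall plywood pot mouth-up

TASK

Two look-alike square plywood pots were left upside down on the black bench mat. Turn the taller one over so that it stands mouth-up on its base, wholly on the mat, ready to take pencils and brushes; it may be tipped over its edges, it need not be picked up. Leave the shorter pot upside down where it is, and leave the glue bottle, the mallet and the push stick alone.

Things in the scene. Friction and masses are not known exactly. Their poses are not given: they have to be found in the camera images.
- tall_pot: square pale plywood pot, open at one end, 90 x 90 mm outside, 130 mm tall, walls and base 6 mm thick, about 0.2 kg (varies). Starts mouth-down, a cork square on its base showing on top. Origin: centre of the mouth, in the plane of the rim. z axis: from mouth to base (up at the start, down once it stands mouth-up); x and y are square to its side walls. Too wide to grip across
- tall_pot_mouth (a point): centre of the tall pot's mouth, in the plane of the rim (same as its origin). Pushed sideways within 20 mm of its top, the upside-down pot hardly slides on the grippy rubber but tips over its lower far edge and then lies on its side, mouth towards the pusher, without rolling
- tall_pot_base (a point): centre of the outer face of the tall pot's base, 130 mm from the mouth along the pot's z axis
- short_pot: the look-alike pot, 90 x 90 mm outside but only 80 mm tall, also mouth-down on the mat; to be left alone. Origin: centre of the mouth (on the mat), z axis from mouth to base
- mat: black rubber grippy bench mat, fixed flat to the bench, 360 mm (its x) by 680 mm (its y), 3 mm thick. Origin: centre of its underside, on the bench top
- glue: yellow glue bottle, 60 mm across, 170 mm tall, standing beside one end of the mat. Origin: centre of its underside
- mallet: wooden mallet lying flat beside the other end of the mat: head 60 x 110 x 60 mm (dark), handle 28 mm thick and 200 mm long along its -x. Origin: on the bench under where the handle enters the head
- push_stick: yellow plastic push stick lying flat beyond the mat's far edge, about 290 mm long along its y, 18 mm thick. Origin: centre of the underside of its straight part
Not all that is in view belongs to the job. What is shaped like the tall_pot but blue is not meant.

How it is judged:
By the outcome, as a careful person would: the job done as asked, in the order asked, and still so for the second after the job is handed in, with the robot touching nothing.
It also fails if it takes over 48 s, if anything falls off the work surface, if the arm or the gripper's body presses on something with over 40 N, if the wrist force passes 120 N, or if a joint passes its speed limit or range.

ROBOT

A 6-joint arm with a two-finger parallel gripper is mounted at the origin on the work surface. World frame = base frame: x ahead of the robot, y to its left, z up, the work surface at z = 0. Lengths are in m, angles in degrees, forces in N, time in s.
With the tool pointing down it reaches from about 0.3 to 0.75 m from the base axis. Payload 8.5 kg.
Tool frame: the origin (TCP) lies at the very end of the fingers, on their centre line; the grasp point (between the pads) lies 19 mm behind it; x points along the fingers, y is the direction in which the jaws open and shut, and the axes are right-handed (so a half turn about x gives the same grasp; the last joint's range is limited). The gripper opens to 85 mm and grips with 20 to 120 N. Pads are 22 mm wide; open, the fingers measure 114 mm over their backs; the gripper's body (76 mm by 85 mm) begins 54 mm behind the grasp point. The pads swing forward as they close: fully open they stand 13 mm farther back than shut.
Start: joints at [-81.377, 21.807, 74.336, -0, 83.858, -12.336], TCP at [0.197, -0.514, 0.203] pointing down, gripper open.
Joint ranges: [-178.18, 178.18], [-50.72, 133.34], [12.68, 142.11], [-81.47, 261.47], [9.98, 163.14], [-165.26, 165.26]. Speed limits (degrees/s): [136.94, 136.94, 180, 180, 180, 180].

INTERFACE

Orientations are given as a 3x3 rotation matrix whose columns are the frame's x, y, z axes.
In Python, from rig import sensors, cams, env gives the robot as it stands.
- The arm moves only by the shell command python3 -m crank 'ROWS' [FORCE]. ROWS is a JSON object of lists of equal length, an entry for each row: "hand": the closure in counts, from 0 (fully open) to 255 (shut); "translation": the shift along the tool's x, y, z in m, a list of three; "dr": the turn, a rotation vector about the tool's x, y, z in rad, a list of three. A call has 1 to 5 rows; each row is the pose to reach, as a shift and turn from the pose commanded when the call began, along the tool's axes at that moment; what a row does not reach only later rows make up. A row lasts 1/10 s, in which the tool goes at most 50 mm and 8.59 degrees, less where a joint would pass 70% of its speed; a pose out of reach is approached as far as the arm can. A call with a gripper value outside its range is refused whole. The fingers move at their own pace and stop on an object; FORCE is the grip in N (left out, the last holds). Time passes only in rows, so rows that repeat a pose let the fingers close. It gives the time, the measured TCP pose, the force and the opening at its end, in the units of the state.
- sensors.observe(): the state, without advancing time (a new reading comes with each control period).
- cams.get_image(name): name is "scene" or "top" or "wrist"; returns (picture, depth): 420x560x3 uint8, blue, green, red; 420x560 float32, m along the optical axis (not along the pixel's ray), 0 where there is no reading.
- cams.calibration(name): a dict with "vertical_fov" (degrees; the focal length in pixels is half the picture's height over the tangent of half this angle, whatever the lens; pixels are square), "cx", "cy" (the principal point, pixels), "extrinsics" (4x4, takes a point from camera to world coordinates). Camera axes: x right, y down, z forward; pixel columns grow to the right and rows downward; lengths in m; the calibration is good to about 2 mm. A picture is of the moment at which its call begins: read the wrist's pose just before it. calibration takes no time and is no camera call; for the wrist camera it gives the pose at the moment of the call.
- env.close_job(): hands the job in, once; it reports no verdict.
The state is a dict: "time_s": time; "q": joint angles; "qvel": joint speeds; "joint_efforts": joint torques, N m; "position": TCP position; "tool_rot": TCP orientation; "ft_force": force on the tool from outside, world axes, zero at the start; "wrist_torque": the same for the moment, N m; "grip_width": finger opening in m.
Only numpy, scipy, OpenCV 4.12 (cv2) and the standard library are available. Lean on these libraries where they do the work, as an engineer would, in place of code of your own. Each camera call takes 0.05 s, during which the arm holds its last target. There are 200 camera calls.

## Working session

There is one attempt and no reset: what is moved stays moved. The work goes in short steps, Python scripts to look and compute and a shell command to move; the robot and the scene stay as the last step left them, time stands still between calls to the robot, and variables do not carry over. Pictures are saved under pics/ and viewed, about 8 in all and at most 12, crops included, and the job is handed in when it is done.

```bash
mkdir -p pics; ls; cat > h.py <<'E'
import numpy as np, cv2
from rig import sensors, cams, env
def snap(n,f):
    im,d=cams.get_image(n); cv2.imwrite('pics/'+f+'.png',im); np.save('pics/'+f+'.npy',d); return im,d
def world(n,d,u,v,c=None):
    c=c or cams.calibration(n); fl=d.shape[0]/2/np.tan(np.radians(c['vertical_fov']/2))
    z=d[v,u]; p=np.array([(u-c['cx'])/fl*z,(v-c['cy'])/fl*z,z,1]); return (np.array(c['extrinsics'])@p)[:3]
E
python3 - <<'E'
from h import *
a,_=snap('top','top0'); b,_=snap('scene','scene0')
for n in('top','scene'): print(cams.calibration(n))
s=sensors.observe(); print(s)
E
```

```text
pics
{'vertical_fov': 50.53725162413139, 'cx': 281.33318867925885, 'cy': 209.45492630779273, 'extrinsics': array([[ 0.02837682, -0.98665247,  0.16034855,  0.39679538],
       [-0.99959303, -0.02754033,  0.00743713,  0.01142803],
       [-0.00292181, -0.16049433, -0.98703244,  1.38878134],
       [ 0.        ,  0.        ,  0.        ,  1.        ]])}
{'vertical_fov': 55.404941692893814, 'cx': 285.7440127398984, 'cy': 207.64961501269548, 'extrinsics': array([[ 0.9003942 ,  0.3610474 , -0.24276543,  0.91519932],
       [ 0.43495268, -0.76021466,  0.48258661, -0.56458822],
       [-0.01031719, -0.54010966, -0.84153141,  1.10498148],
       [ 0.        ,  0.        ,  0.        ,  1.        ]])}
{'time_s': 0.1, 'q': array([-8.13790791e+01,  2.18385215e+01,  7.43791037e+01, -1.71624378e-03,
        8.38572977e+01, -1.23357300e+01]), 'qvel': array([ 0.00399272,  0.08680015, -0.12960137,  0.07445879,  0.08204033,
        0.09171   ]), 'joint_efforts': array([ 3.51045652e-03, -4.49218011e+01, -2.31653666e+01, -1.50562009e-04,
        3.77762553e-03, -1.09239755e-05]), 'position': array([ 0.19665906, -0.51332571,  0.20266819]), 'tool_rot': array([[-2.25457571e-04,  3.57664381e-01, -9.33850170e-01],
       [ 1.28841125e-03, -9.33849315e-01, -3.57664365e-01],
       [-9.99999145e-01, -1.28382120e-03, -2.50275414e-04]]), 'ft_force': array([0.29091153, 0.67637743, 0.07327425]), 'wrist_torque': array([-0.00653147, -0.01535861,  0.00862929]), 'grip_width': 0.08542835364046304}
```

View pics/top0.png

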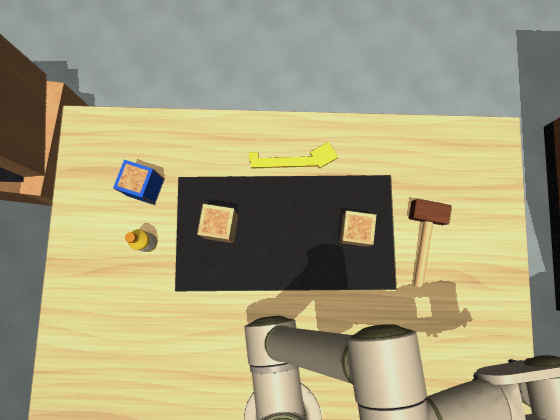

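View pics/scene0.png

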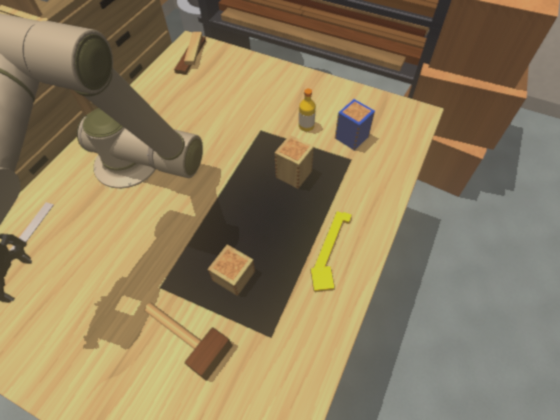

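Three pot-shaped things are in the top view: pale (217,222), pale (360,228) and blue (138,180). In the scene view the pale one near the glue (294,160) looks taller than the one near the mallet (231,268). I'll check with depth.

```bash
python3 - <<'E'
from h import *
d=np.load('pics/top0.npy'); c=cams.calibration('top'); im=cv2.imread('pics/top0.png')
fl=210/np.tan(np.radians(c['vertical_fov']/2)); v,u=np.mgrid[:420,:560]
P=np.stack([(u-c['cx'])/fl*d,(v-c['cy'])/fl*d,d],-1)@c['extrinsics'][:3,:3].T+c['extrinsics'][:3,3]
for n,(u0,u1,v0,v1) in dict(A=(190,250,195,250),B=(330,385,200,255),blue=(105,170,150,210),glue=(120,160,220,255)).items():
    Q=P[v0:v1,u0:u1].reshape(-1,3); Q=Q[np.isfinite(Q).all(1)]; zt=np.percentile(Q[:,2],90 if n!='glue' else 99)
    T=Q[abs(Q[:,2]-zt)<.008]; r=cv2.minAreaRect(T[:,:2].astype(np.float32)*1000); print(n,'ztop',zt.round(3),r, len(T))
for n,q in dict(mat_tl=(178,178),tr=(390,176),bl=(176,290),br=(395,289),stickL=(252,160),stickB=(300,165),mallet=(430,211),hand=(420,283)).items(): print(n,P[q[1],q[0]].round(3))
cv2.imwrite('pics/crop.png',cv2.resize(cv2.imread('pics/scene0.png')[110:310,180:370],None,fx=3,fy=3,interpolation=2))
E
```

```text
A ztop 0.135 ((561.91064453125, 207.39962768554688), (91.19525909423828, 90.28406524658203), 82.5587158203125) 1001
B ztop 0.085 ((562.2190551757812, -210.32240295410156), (91.0890884399414, 90.30880737304688), 84.30213928222656) 932
blue ztop 0.131 ((681.8977661132812, 454.5401916503906), (92.69462585449219, 90.67280578613281), 73.96070098876953) 964
glue ztop 0.172 ((507.6631774902344, 434.9266052246094), (25.016679763793945, 27.31251335144043), 3.7756521701812744) 85
mat_tl [0.715 0.355 0.001]
tr [ 0.739 -0.322  0.004]
bl [ 0.363  0.339 -0.001]
br [ 0.385 -0.333  0.003]
stickL [0.777 0.12  0.017]
stickB [ 0.764 -0.033  0.017]
mallet [ 0.62  -0.427  0.063]
hand [ 0.405 -0.402  0.029]
```

View pics/crop.png

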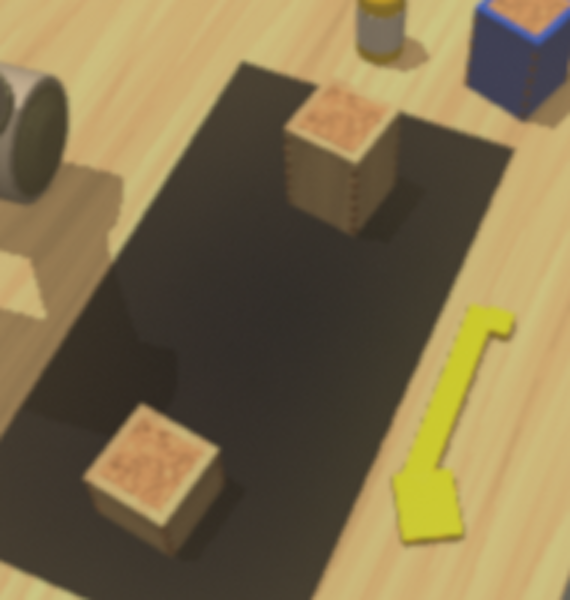

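Confirmed: A, at (217,222) in the top view and top z about 0.133, is the tall pot, centred at (0.562, 0.207) with yaw −7.4°. B has its top at 0.083, so it is the short pot. I'll go to the glue-side face of A and push it toward −y.

```bash
cat >> h.py <<'E'
from scipy.spatial.transform import Rotation as Ro
a=np.radians(-7.44); PX=np.array([np.cos(a),np.sin(a),0]); U=np.array([np.sin(a),-np.cos(a),0])  # pot x, tip direction
def tool(deg): # deg: angle of tool x below horizontal along U; tool y along PX
    t=np.radians(deg); x=U*np.cos(t)-np.array([0,0,1])*np.sin(t); return np.c_[x,PX,np.cross(x,PX)]
def rel(p,R):
    s=sensors.observe(); A=s['tool_rot']; 
    print('t',s['time_s'],'pos',s['position'].round(4),'F',s['ft_force'].round(1),'tr',(A.T@(np.array(p)-s['position'])).round(3),'dr',Ro.from_matrix(A.T@R).as_rotvec().round(3))
E
T='"hand":[255,255,255,255,255]'
python3 -m crank '{"hand":[255,255,255,255,255],"translation":[[-0.02,-0.635,-0.647],[-0.02,-0.635,-0.647],[-0.02,-0.635,-0.647],[-0.02,-0.635,-0.647],[-0.02,-0.635,-0.647]],"dr":[[0,0,0],[0,0,0],[0,0,0],[0,0,0],[0,0,0]]}' 40
python3 -c "
from h import *
rel(np.array([.562,.207,.23])-U*.1,tool(90))"
```

```text
time_s: 0.6
position: [0.3009, -0.2843, 0.2086]
tool_rot: [[-0.0, 0.357, -0.934], [0.0, -0.934, -0.357], [-1.0, -0.0, -0.0]]
ft_force: [0.5, -0.1, 0.4]
grip_width: 0.0123
t 0.6 pos [ 0.3009 -0.2843  0.2086] F [ 0.5 -0.1  0.4] tr [-0.021 -0.454 -0.467] dr [-1.076 -0.     0.   ]
```

```bash
python3 -m crank '{"hand":[255,255,255,255,255],"translation":[[-0.02,-0.454,-0.467],[-0.02,-0.454,-0.467],[-0.02,-0.454,-0.467],[-0.02,-0.454,-0.467],[-0.02,-0.454,-0.467]],"dr":[[0,0,0],[0,0,0],[0,0,0],[0,0,0],[0,0,0]]}' >/dev/null
python3 -m crank '{"hand":[255,255,255,255,255],"translation":[[0,-0.28,-0.29],[0,-0.28,-0.29],[0,-0.28,-0.29],[0,-0.28,-0.29],[0,-0.28,-0.29]],"dr":[[0,0,0],[0,0,0],[0,0,0],[0,0,0],[0,0,0]]}'
python3 -c "
from h import *
rel(np.array([.562,.207,.23])-U*.1,tool(90))"
```

```text
time_s: 1.6
position: [0.5118, 0.1692, 0.2161]
tool_rot: [[-0.0, 0.358, -0.934], [-0.0, -0.934, -0.358], [-1.0, -0.0, 0.001]]
ft_force: [0.2, -1.4, 0.8]
grip_width: 0.0002
t 1.6 pos [0.5118 0.1692 0.2161] F [ 0.2 -1.4  0.8] tr [-0.014 -0.105 -0.108] dr [-1.075  0.     0.   ]
```

```bash
python3 -m crank '{"hand":[255,255,255,255,255],"translation":[[-0.014,-0.105,-0.108],[-0.014,-0.105,-0.108],[-0.014,-0.105,-0.108],[-0.014,-0.105,-0.108],[-0.014,-0.105,-0.108]],"dr":[[-1.075,0,0],[-1.075,0,0],[-1.075,0,0],[-1.075,0,0],[-1.075,0,0]]}' >/dev/null
python3 -m crank '{"hand":[255,255,255,255,255],"translation":[[0,0,0],[0,0,0],[0,0,0],[0,0,0],[0,0,0]],"dr":[[-0.325,0,0],[-0.325,0,0],[-0.325,0,0],[-0.325,0,0],[-0.325,0,0]]}'
python3 -c "
from h import *
rel(np.array([.562,.207,.119])-U*.1,tool(90))
print(sensors.observe()['q'].round(1))"
```

```text
time_s: 2.6
position: [0.5748, 0.3036, 0.2303]
tool_rot: [[-0.0, 0.991, -0.133], [-0.0, -0.133, -0.991], [-1.0, -0.0, 0.0]]
ft_force: [0.6, 0.5, -0.3]
grip_width: -0.0001
t 2.6 pos [0.5748 0.3036 0.2303] F [ 0.6  0.5 -0.3] tr [ 0.111 -0.    -0.003] dr [-0.003  0.     0.   ]
[17.4 31.5 53.5  0.  95.  25. ]
```

```bash
python3 -m crank '{"hand":[255,255,255,255,255],"translation":[[0.04,0,0],[0.08,0,0],[0.111,0,0],[0.111,0,0.02],[0.111,0,0.03]],"dr":[[0,0,0],[0,0,0],[0,0,0],[0,0,0],[0,0,0]]}'
python3 -m crank '{"hand":[255,255,255,255,255],"translation":[[0,0,0.008],[0,0,0.016],[0,0,0.024],[-0.002,0,0.032],[-0.003,0,0.04]],"dr":[[0,0,0],[0,0,0],[0,0,0],[0,0,0],[0,0,0]]}'
python3 -m crank '{"hand":[255,255,255,255,255],"translation":[[0,0,0.008],[0,0,0.016],[0,0,0.024],[0,0,0.032],[0,0,0.04]],"dr":[[0,0,0],[0,0,0],[0,0,0],[0,0,0],[0,0,0]]}'
python3 - <<'E'
from h import *
snap('scene','s1')
E
```

```text
time_s: 3.1
position: [0.5706, 0.2729, 0.1186]
tool_rot: [[-0.002, 0.991, -0.132], [-0.001, -0.132, -0.991], [-1.0, -0.002, 0.001]]
ft_force: [0.1, 0.6, -0.2]
grip_width: -0.0003
time_s: 3.6
position: [0.5658, 0.2337, 0.1229]
tool_rot: [[0.001, 0.992, -0.13], [0.0, -0.13, -0.992], [-1.0, 0.001, -0.0]]
ft_force: [-0.4, 0.1, -0.8]
grip_width: -0.0
time_s: 4.1
position: [0.5605, 0.1939, 0.1224]
tool_rot: [[-0.0, 0.992, -0.13], [-0.0, -0.13, -0.992], [-1.0, -0.0, 0.0]]
ft_force: [-0.1, 0.2, 0.1]
grip_width: -0.0001
```

View pics/s1.png

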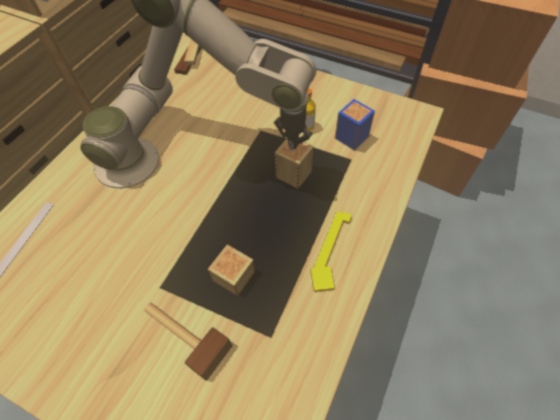

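The pot at (294,162) looks nearly unmoved with the hand right over it, so I need a closer look.

```bash
python3 - <<'E'
from h import *
t,_=snap('top','t1'); w,_=snap('wrist','w1')
s=cv2.imread('pics/s1.png')[80:200,240:370]
s=cv2.resize(s,(433,400),interpolation=2); t=cv2.resize(t[160:280,160:270],(367,400),interpolation=2)
cv2.imwrite('pics/c1.png',np.hstack([s,t]))
E
```

```text
(no output)
```

View pics/c1.png

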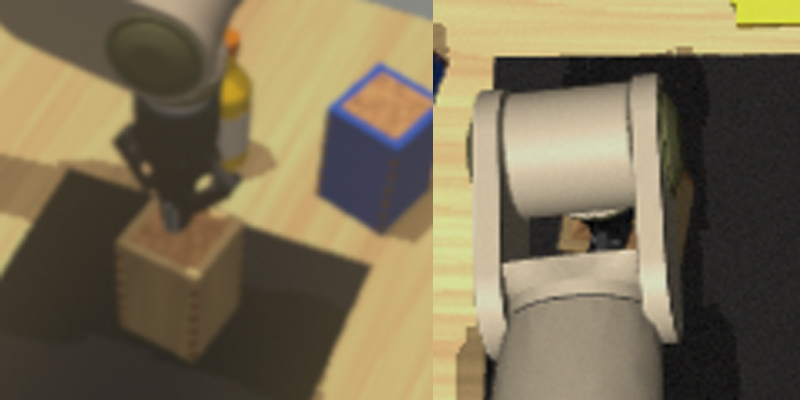

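```bash
python3 - <<'E'
from h import *
s=sensors.observe(); print(s['position'].round(4),s['ft_force'].round(2),s['wrist_torque'].round(3),s['q'].round(1))
d=np.load('pics/s1.npy'); d0=np.load('pics/scene0.npy'); c=cams.calibration('scene'); M=np.linalg.inv(c['extrinsics']); fl=210/np.tan(np.radians(c['vertical_fov']/2))
for p in([.5605,.194,.1224],[.562,.207,.133]):
    q=M[:3,:3]@np.array(p)+M[:3,3]; print((q[:2]/q[2]*fl+[c['cx'],c['cy']]).round(1))
for u,v in((285,152),(292,147),(294,140),(300,155),(303,148),(297,160),(285,170),(304,170),(296,180)): print(u,v,world('scene',d,u,v,c).round(3),world('scene',d0,u,v,c).round(3))
E
```

```text
[0.5606 0.1941 0.1225] [ 0.1  -0.3   0.27] [-0.048 -0.043  0.01 ] [ 7.7 29.9 74.6  0.  75.5 15.2]
[292.2 153.2]
[294.4 148.4]
285 152 [0.541 0.181 0.133] [0.542 0.18  0.134]
292 147 [0.565 0.182 0.166] [0.554 0.207 0.136]
294 140 [0.573 0.18  0.204] [0.546 0.239 0.133]
300 155 [0.591 0.187 0.136] [0.589 0.191 0.132]
303 148 [0.585 0.223 0.129] [0.586 0.221 0.132]
297 160 [0.59  0.167 0.134] [0.588 0.17  0.13 ]
285 170 [0.55  0.162 0.067] [0.551 0.159 0.072]
304 170 [0.604 0.195 0.059] [0.604 0.195 0.059]
296 180 [0.592 0.156 0.044] [0.592 0.156 0.043]
```

View pics/w1.png

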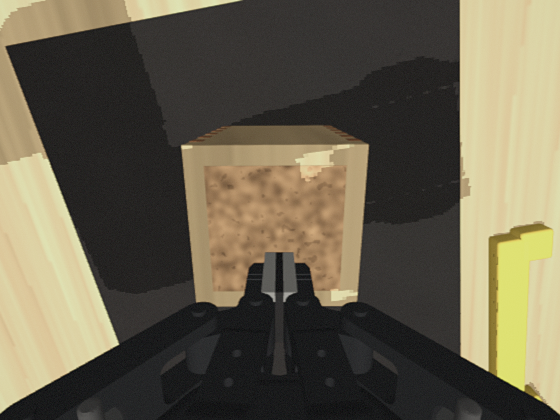

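The wrist view shows the pot still upright, with the shut fingertips at (278,258) over the cork. They seem to have passed over the top without contact, so I'll measure the actual fingertip height.

```bash
python3 - <<'E'
from h import *
d=np.load('pics/s1.npy');c=cams.calibration('scene')
for v in range(140,160): print(v,[tuple(world('scene',d,u,v,c).round(3).tolist()) for u in (290,293)])
E
```

```text
140 [(0.556, 0.186, 0.19), (0.568, 0.183, 0.199)]
141 [(0.556, 0.187, 0.185), (0.57, 0.178, 0.2)]
142 [(0.558, 0.183, 0.185), (0.569, 0.181, 0.193)]
143 [(0.559, 0.181, 0.183), (0.566, 0.187, 0.181)]
144 [(0.559, 0.182, 0.178), (0.567, 0.184, 0.179)]
145 [(0.559, 0.18, 0.175), (0.567, 0.185, 0.173)]
146 [(0.558, 0.183, 0.167), (0.567, 0.185, 0.17)]
147 [(0.558, 0.183, 0.162), (0.567, 0.186, 0.164)]
148 [(0.558, 0.183, 0.158), (0.568, 0.184, 0.161)]
149 [(0.557, 0.185, 0.151), (0.566, 0.188, 0.152)]
150 [(0.552, 0.195, 0.133), (0.56, 0.2, 0.131)]
151 [(0.553, 0.194, 0.13), (0.563, 0.195, 0.133)]
152 [(0.556, 0.187, 0.134), (0.563, 0.194, 0.13)]
153 [(0.56, 0.179, 0.14), (0.566, 0.188, 0.133)]
154 [(0.559, 0.18, 0.133), (0.568, 0.185, 0.132)]
155 [(0.561, 0.177, 0.133), (0.57, 0.181, 0.133)]
156 [(0.564, 0.171, 0.135), (0.572, 0.176, 0.134)]
157 [(0.563, 0.171, 0.13), (0.573, 0.172, 0.134)]
158 [(0.566, 0.165, 0.133), (0.574, 0.17, 0.132)]
159 [(0.568, 0.161, 0.133), (0.577, 0.166, 0.133)]
```

```bash
python3 - <<'E'
from h import *
d=np.load('pics/w1.npy');c=cams.calibration('wrist')
for u,v in((272,256),(286,256),(272,262),(286,262),(278,230),(240,200),(320,280),(100,150),(272,300)): print(u,v,world('wrist',d,u,v,c).round(3))
E
```

```text
272 256 [0.559 0.205 0.159]
286 256 [0.565 0.204 0.159]
272 262 [0.559 0.205 0.166]
286 262 [0.565 0.204 0.165]
278 230 [0.562 0.207 0.134]
240 200 [0.545 0.226 0.135]
320 280 [0.581 0.175 0.135]
100 150 [0.41  0.25  0.004]
272 300 [0.56  0.206 0.195]
```

Both cameras put the shut fingertips at z about 0.15 while the reported TCP is at 0.1225, so they end about 27 mm short of the TCP. I'll back off, go 30 mm lower and push again.

```bash
python3 -m crank '{"hand":[255,255,255,255,255],"translation":[[0,0,-0.05],[0,0,-0.1],[0,0,-0.11],[0.015,0,-0.11],[0.03,0,-0.11]],"dr":[[0,0,0],[0,0,0],[0,0,0],[0,0,0],[0,0,0]]}'
python3 -m crank '{"hand":[255,255,255,255,255],"translation":[[0,0,0.02],[0,0,0.035],[0,0,0.043],[0,0,0.05],[0,0,0.055]],"dr":[[0,0,0],[0,0,0],[0,0,0],[0,0,0],[0,0,0]]}'
python3 - <<'E'
from h import *
snap('scene','s2')
a,b=[cv2.imread(f'pics/{n}.png')[80:200,240:370] for n in('scene0','s2')]
cv2.imwrite('pics/c2.png',cv2.resize(np.hstack([a,b]),None,fx=3,fy=3,interpolation=2))
E
```

```text
time_s: 4.75
position: [0.5748, 0.3044, 0.0921]
tool_rot: [[0.001, 0.992, -0.128], [0.0, -0.128, -0.992], [-1.0, 0.001, -0.0]]
ft_force: [0.6, -0.2, -0.7]
grip_width: 0.0005
time_s: 5.25
position: [0.568, 0.2488, 0.093]
tool_rot: [[0.001, 0.992, -0.13], [0.001, -0.13, -0.992], [-1.0, 0.001, -0.001]]
ft_force: [0.7, 1.9, 1.0]
grip_width: -0.0002
```

View pics/c2.png

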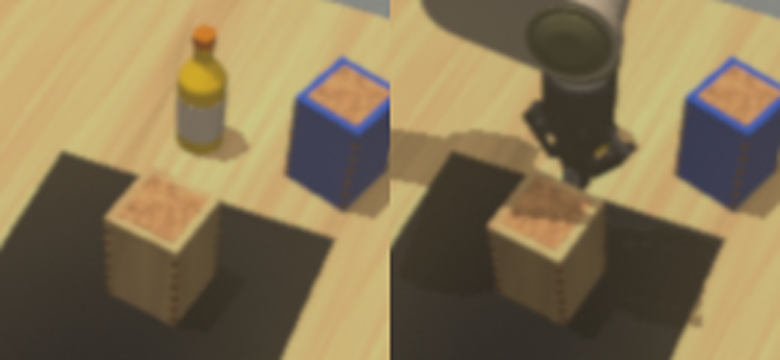

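The pot is now in contact (force y +1.9 N) and starting to tip away from the pusher, with its lower far edge staying put. I'll keep pushing.

```bash
python3 -m crank '{"hand":[255,255,255,255,255],"translation":[[0,0,0.008],[0,0,0.016],[0,0,0.024],[0,0,0.032],[0,0,0.04]],"dr":[[0,0,0],[0,0,0],[0,0,0],[0,0,0],[0,0,0]]}'
python3 -m crank '{"hand":[255,255,255,255,255],"translation":[[0,0,0.008],[0,0,0.014],[0,0,0.02],[0,0,0.02],[0,0,0.02]],"dr":[[0,0,0],[0,0,0],[0,0,0],[0,0,0],[0,0,0]]}'
python3 -m crank '{"hand":[255,255,200,150,120],"translation":[[-0.05,0,-0.03],[-0.09,0,-0.06],[-0.1,0,-0.1],[-0.1,0,-0.13],[-0.1,0,-0.13]],"dr":[[0,0,0],[0,0,0],[0,0,0],[0,0,0],[0,0,0]]}'
python3 - <<'E'
from h import *
snap('scene','s3'); snap('top','t3'); snap('wrist','w3')
a=cv2.imread('pics/s3.png')[80:230,200:400]; b=cv2.imread('pics/t3.png')[150:300,160:360]
cv2.imwrite('pics/c3.png',cv2.resize(np.hstack([a,b]),None,fx=2,fy=2,interpolation=2))
E
```

```text
time_s: 5.8
position: [0.5624, 0.2086, 0.0924]
tool_rot: [[-0.0, 0.992, -0.13], [-0.0, -0.13, -0.992], [-1.0, -0.0, 0.0]]
ft_force: [0.6, 0.7, 0.2]
grip_width: -0.0
time_s: 6.3
position: [0.5599, 0.1896, 0.0924]
tool_rot: [[0.0, 0.992, -0.13], [0.0, -0.13, -0.992], [-1.0, 0.0, -0.0]]
ft_force: [-0.1, -0.0, -0.9]
grip_width: 0.0
time_s: 6.8
position: [0.5763, 0.3223, 0.1923]
tool_rot: [[0.001, 0.992, -0.125], [0.001, -0.125, -0.992], [-1.0, 0.001, -0.001]]
ft_force: [-0.8, 0.1, -1.4]
grip_width: 0.0436
```

View pics/c3.png

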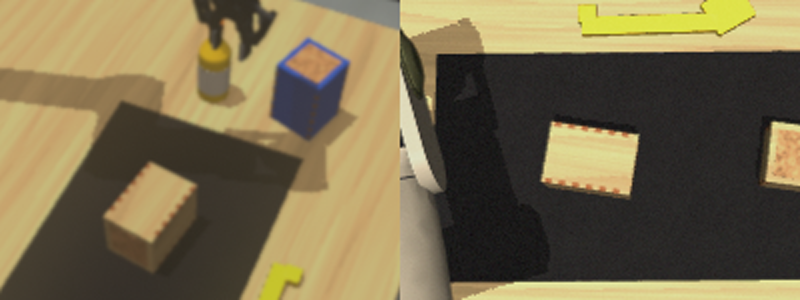

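The pot now lies on its side on the mat, base toward −y and mouth toward the pusher: t3 crop, face at (590,160). Next I'll measure its pose and the fingertip height at this opening.

```bash
python3 - <<'E'
from h import *
d=np.load('pics/t3.npy'); c=cams.calibration('top')
fl=210/np.tan(np.radians(c['vertical_fov']/2)); v,u=np.mgrid[:420,:560]
P=np.stack([(u-c['cx'])/fl*d,(v-c['cy'])/fl*d,d],-1)@c['extrinsics'][:3,:3].T+c['extrinsics'][:3,3]
Q=P[195:255,222:290].reshape(-1,3); T=Q[abs(Q[:,2]-.093)<.008]; print(np.median(T[:,2]),cv2.minAreaRect((T[:,:2]*1000).astype(np.float32)))
d=np.load('pics/w3.npy'); c=cams.calibration('wrist')
# finger pixels: everything nearer than 0.1 above table in wrist view
v,u=np.mgrid[:420,:560]; fl=210/np.tan(np.radians(c['vertical_fov']/2))
P=np.stack([(u-c['cx'])/fl*d,(v-c['cy'])/fl*d,d],-1)@c['extrinsics'][:3,:3].T+c['extrinsics'][:3,3]
p=sensors.observe()['position']; m=(np.hypot(P[...,0]-p[0],P[...,1]-p[1])<.07)&(P[...,2]>.18)&(d>0)
k=np.argwhere(m); o=np.argsort(P[m][:,2])[:400:40]
for i in o: print(k[i],P[m][i].round(3))
print(p)
E
```

```text
0.09325388866507955 ((548.2200317382812, 97.218505859375), (130.6197509765625, 90.54171752929688), 83.03990936279297)
[274 326] [0.599 0.313 0.222]
[283 326] [0.598 0.31  0.224]
[254 336] [0.604 0.325 0.226]
[277 230] [0.554 0.32  0.226]
[256 222] [0.552 0.331 0.227]
[255 217] [0.55  0.332 0.228]
[289 327] [0.598 0.309 0.229]
[257 337] [0.604 0.325 0.229]
[261 228] [0.555 0.33  0.23 ]
[289 328] [0.598 0.31  0.23 ]
[0.57652908 0.31817209 0.19195524]
```

View pics/w3.png

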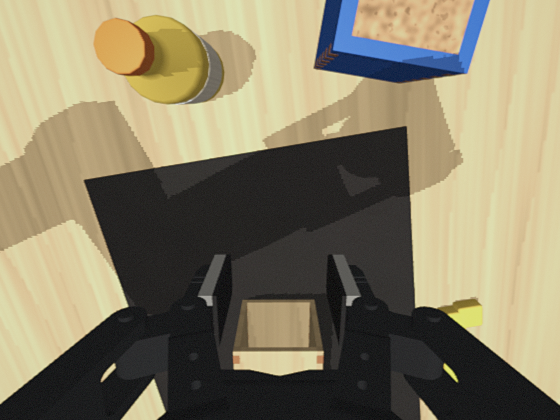

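```bash
cat >> h.py <<'E'
M=np.array([.5565,.1615,0]); K=.030
def tgt(deg,du,dx,z): R=tool(deg); return M+PX*dx+U*du+[0,0,z]+R[:,0]*K, R
E
python3 -c "
from h import *
rel(*tgt(45,-.05,.042,.13)); rel(*tgt(45,-.05,.042,.035)); rel(*tgt(45,.02,.042,.035))"
```

```text
t 6.95 pos [0.5765 0.3182 0.192 ] F [ 0.4 -0.2 -0. ] tr [0.083 0.042 0.129] dr [ 0.    -0.785  0.001]
t 6.95 pos [0.5765 0.3182 0.192 ] F [ 0.4 -0.2 -0. ] tr [0.178 0.043 0.129] dr [ 0.    -0.785  0.001]
t 6.95 pos [0.5765 0.3182 0.192 ] F [ 0.4 -0.2 -0. ] tr [0.178 0.043 0.199] dr [ 0.    -0.785  0.001]
```

```bash
python3 -m crank '{"hand":[120,120,120,120,120],"translation":[[0.015,0.008,0.026],[0.03,0.016,0.05],[0.05,0.025,0.076],[0.065,0.035,0.1],[0.083,0.042,0.129]],"dr":[[0,-0.149,0],[0,-0.298,0],[0,-0.447,0],[0,-0.596,0],[0,-0.745,0]]}'
python3 -c "
from h import *
rel(*tgt(45,-.05,.042,.035)); print(sensors.observe()['q'].round(1))
w,d=snap('wrist','w4')"
```

```text
time_s: 7.45
position: [0.6024, 0.1836, 0.1099]
tool_rot: [[-0.087, 0.992, -0.096], [-0.676, -0.13, -0.725], [-0.732, 0.002, 0.682]]
ft_force: [0.2, -1.2, -0.4]
grip_width: 0.0451
t 7.45 pos [0.6024 0.1836 0.1099] F [ 0.2 -1.2 -0.4] tr [ 0.07  -0.001 -0.066] dr [-0.002 -0.035 -0.001]
[ 21.7  48.   53.5 -37.3 100.3  29.6]
```

View pics/w4.png

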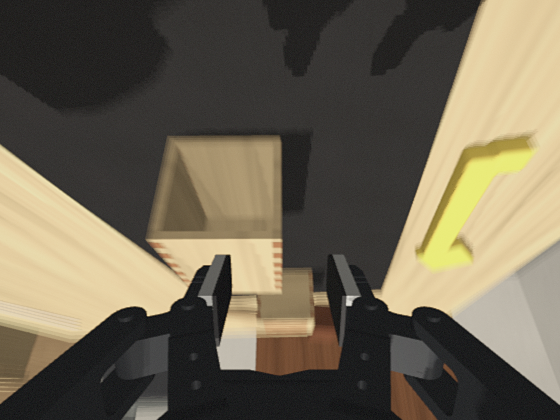

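The +x wall at (277,190) lines up with the centre between the fingers (279). I'll descend, then go in.

```bash
python3 -m crank '{"hand":[120,120,120,120,120],"translation":[[0.02,0,-0.02],[0.04,0,-0.04],[0.07,0,-0.066],[0.07,0,-0.066],[0.07,0,-0.066]],"dr":[[0,-0.035,0],[0,-0.035,0],[0,-0.035,0],[0,-0.035,0],[0,-0.035,0]]}'
python3 -c "
from h import *
rel(*tgt(45,.02,.042,.035))"
```

```text
time_s: 8.0
position: [0.6021, 0.1858, 0.0145]
tool_rot: [[-0.092, 0.991, -0.093], [-0.696, -0.131, -0.706], [-0.712, 0.0, 0.703]]
ft_force: [-0.3, 0.4, 0.2]
grip_width: 0.0455
t 8.0 pos [0.6021 0.1858 0.0145] F [-0.3  0.4  0.2] tr [ 0.05 -0.    0.05] dr [-0.001 -0.006  0.001]
```

```bash
python3 -m crank '{"hand":[120,120,120,120,120],"translation":[[0.015,0,0.015],[0.03,0,0.03],[0.04,0,0.04],[0.05,0,0.05],[0.05,0,0.05]],"dr":[[0,0,0],[0,0,0],[0,0,0],[0,0,0],[0,0,0]]}'
python3 - <<'E'
from h import *
snap('wrist','w5'); snap('scene','s5')
a=cv2.imread('pics/w5.png')[100:380,100:460]; b=cv2.resize(cv2.imread('pics/s5.png')[100:240,210:390],(360,280),interpolation=2)
cv2.imwrite('pics/c5.png',np.hstack([a,b]))
E
```

```text
time_s: 8.5
position: [0.5932, 0.1147, 0.015]
tool_rot: [[-0.091, 0.991, -0.095], [-0.697, -0.132, -0.705], [-0.712, 0.002, 0.702]]
ft_force: [0.8, -0.3, -0.5]
grip_width: 0.0451
```

View pics/c5.png

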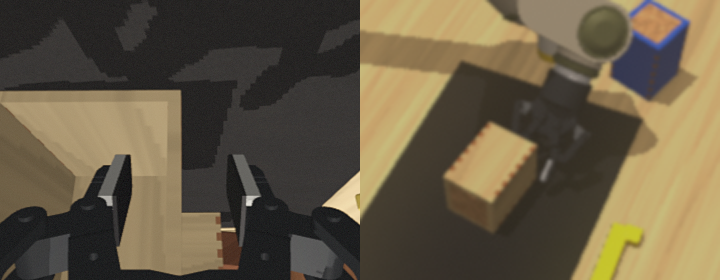

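The left finger is inside the mouth and the right one outside the wall, with no contact force. Closing now.

```bash
python3 -m crank '{"hand":[200,255,255,255,255],"translation":[[0,0,0],[0,0,0],[0,0,0],[0,0,0],[0,0,0]],"dr":[[0,0,0],[0,0,0],[0,0,0],[0,0,0],[0,0,0]]}' 70
python3 -m crank '{"hand":[255,255,255,255,255],"translation":[[0,0,0],[-0.01,0,0.01],[-0.02,0,0.02],[-0.03,0,0.03],[-0.04,0,0.04]],"dr":[[0,0,0],[0,0,0],[0,0,0],[0,0,0],[0,0,0]]}'
python3 - <<'E'
from h import *
rel(*tgt(45,.02,.042,.035))
snap('scene','s6'); cv2.imwrite('pics/c6.png',cv2.resize(cv2.imread('pics/s6.png')[100:240,210:390],None,fx=3,fy=3,interpolation=2))
E
```

```text
time_s: 9.1
position: [0.5927, 0.1165, 0.0128]
tool_rot: [[-0.091, 0.992, -0.092], [-0.697, -0.129, -0.705], [-0.711, 0.0, 0.703]]
ft_force: [0.8, 2.0, 1.3]
grip_width: 0.0045
time_s: 9.6
position: [0.5928, 0.1157, 0.0712]
tool_rot: [[-0.091, 0.992, -0.093], [-0.697, -0.13, -0.705], [-0.711, 0.001, 0.703]]
ft_force: [0.1, 0.4, -1.8]
grip_width: 0.0051
t 9.6 pos [0.5928 0.1157 0.0712] F [ 0.1  0.4 -1.8] tr [ 0.041  0.    -0.04 ] dr [-0.001 -0.006 -0.   ]
```

View pics/c6.png

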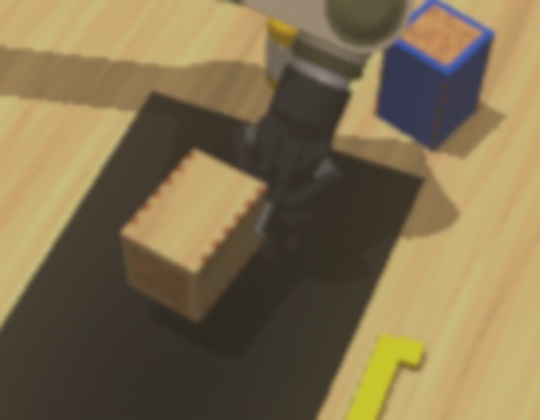

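The pot is held (opening 5 mm) and lifted level. My picture budget is now used up, so from here I rely on depth numbers. Next I'll work out the lift and rotation steps.

```bash
python3 -c "
from h import *
for D in (45,65,85): rel(*tgt(D,.03,.042,.15))"
```

```text
t 9.65 pos [0.5937 0.1159 0.0736] F [2.  0.2 0.8] tr [-0.032 -0.     0.047] dr [-0.003 -0.007 -0.003]
t 9.65 pos [0.5937 0.1159 0.0736] F [2.  0.2 0.8] tr [-0.033 -0.001  0.036] dr [-0.003  0.342 -0.004]
t 9.65 pos [0.5937 0.1159 0.0736] F [2.  0.2 0.8] tr [-0.039 -0.001  0.027] dr [-0.002  0.691 -0.004]
```

```bash
python3 -m crank '{"hand":[255,255,255,255,255],"translation":[[-0.02,0,0.03],[-0.032,0,0.047],[-0.032,0,0.043],[-0.032,0,0.039],[-0.033,0,0.036]],"dr":[[0,0,0],[0,0,0],[0,0.115,0],[0,0.23,0],[0,0.342,0]]}'
python3 -m crank '{"hand":[255,255,255,255,255],"translation":[[0,0,-0.004],[0,0,-0.008],[-0.001,0,-0.011],[-0.003,0,-0.014],[-0.005,0,-0.017]],"dr":[[0,0.12,0],[0,0.24,0],[0,0.36,0],[0,0.48,0],[0,0.6,0]]}'
python3 - <<'E'
from h import *
for D in (125,135): rel(*tgt(D,.03,.042,.15))
rel(*tgt(135,.03,.042,.12))
_,d=snap('scene','s7'); c=cams.calibration('scene'); v,u=np.mgrid[:420,:560]
fl=210/np.tan(np.radians(c['vertical_fov']/2))
P=np.stack([(u-c['cx'])/fl*d,(v-c['cy'])/fl*d,d],-1)@c['extrinsics'][:3,:3].T+c['extrinsics'][:3,3]
m=(P[...,2]>.012)&(P[...,2]<.25)&(abs(P[...,0]-.55)<.09)&(P[...,1]>-.1)&(P[...,1]<.25)
Q=P[m]; print(len(Q),Q.min(0),Q.max(0)); i=np.argsort(Q[:,2])[:300:30]; print(Q[i].round(3))
E
```

```text
time_s: 10.15
position: [0.5925, 0.1139, 0.119]
tool_rot: [[-0.053, 0.992, -0.118], [-0.416, -0.129, -0.9], [-0.908, 0.002, 0.42]]
ft_force: [0.4, -1.2, -2.9]
grip_width: 0.0048
time_s: 10.65
position: [0.5949, 0.1307, 0.1167]
tool_rot: [[0.024, 0.992, -0.127], [0.164, -0.129, -0.978], [-0.986, 0.002, -0.166]]
ft_force: [0.1, 0.5, -1.8]
grip_width: 0.0045
t 10.65 pos [0.5949 0.1307 0.1167] F [ 0.1  0.5 -1.8] tr [-0.006 -0.    -0.014] dr [ 0.001  0.444 -0.002]
t 10.65 pos [0.5949 0.1307 0.1167] F [ 0.1  0.5 -1.8] tr [-0.009  0.    -0.019] dr [ 0.001  0.619 -0.002]
t 10.65 pos [0.5949 0.1307 0.1167] F [ 0.1  0.5 -1.8] tr [ 0.02  -0.    -0.014] dr [ 0.001  0.619 -0.002]
1897 [0.4928761  0.01314686 0.04103091] [0.63978093 0.16105321 0.24994964]
[[0.591 0.083 0.041]
 [0.593 0.093 0.067]
 [0.595 0.111 0.079]
 [0.499 0.025 0.087]
 [0.587 0.044 0.09 ]
 [0.496 0.032 0.092]
 [0.591 0.071 0.095]
 [0.595 0.118 0.096]
 [0.51  0.025 0.099]
 [0.575 0.021 0.101]]
```

```bash
python3 -m crank '{"hand":[255,255,255,255,255],"translation":[[-0.001,0,-0.004],[-0.002,0,-0.008],[-0.004,0,-0.012],[-0.006,0,-0.015],[-0.009,0,-0.019]],"dr":[[0,0.13,0],[0,0.26,0],[0,0.39,0],[0,0.51,0],[0,0.619,0]]}'
python3 - <<'E'
from h import *
print(sensors.observe()['q'].round(1))
rel(*tgt(135,.03,.042,.15)); rel(*tgt(135,.03,.042,.118))
_,d=snap('scene','s8'); c=cams.calibration('scene'); fl=210/np.tan(np.radians(c['vertical_fov']/2)); v,u=np.mgrid[:420,:560]
P=np.stack([(u-c['cx'])/fl*d,(v-c['cy'])/fl*d,d],-1)@c['extrinsics'][:3,:3].T+c['extrinsics'][:3,3]
n=np.cross(P[2:,1:-1]-P[:-2,1:-1],P[1:-1,2:]-P[1:-1,:-2]); n/=np.linalg.norm(n,axis=2,keepdims=True)+1e-9
Q=P[1:-1,1:-1]; rel_=(Q-M)
a=rel_@U; b=rel_@PX
m=(Q[...,2]>.012)&(Q[...,2]<.2)&(a>-.06)&(a<.16)&(abs(b)<.1)
# side walls: bin heights
for s in np.arange(.01,.2,.015):
    k=m&(abs(Q[...,2]-s)<.0075); 
    if k.sum()>3: print(s.round(3),k.sum(),'U',a[k].min().round(3),a[k].max().round(3),'PX',b[k].min().round(3),b[k].max().round(3))
E
```

```text
time_s: 11.2
position: [0.5968, 0.1474, 0.1279]
tool_rot: [[0.092, 0.992, -0.091], [0.7, -0.129, -0.702], [-0.708, 0.001, -0.706]]
ft_force: [-0.9, 0.3, -1.1]
grip_width: 0.0046
[-17.1  33.1  83.6  45.4  77.7 -25.7]
t 11.2 pos [0.5968 0.1474 0.1279] F [-0.9  0.3 -1.1] tr [-0.001  0.    -0.001] dr [ 0.001  0.002 -0.   ]
t 11.2 pos [0.5968 0.1474 0.1279] F [-0.9  0.3 -1.1] tr [0.022 0.    0.022] dr [ 0.001  0.002 -0.   ]
0.04 72 U 0.001 0.092 PX -0.042 0.046
0.055 100 U 0.008 0.093 PX -0.045 0.046
0.07 95 U 0.02 0.093 PX -0.037 0.047
0.085 68 U 0.031 0.092 PX -0.019 0.047
0.1 65 U 0.036 0.092 PX -0.006 0.046
0.115 56 U 0.003 0.092 PX -0.001 0.046
0.13 61 U 0.002 0.092 PX -0.022 0.047
0.145 77 U 0.003 0.091 PX -0.033 0.046
0.16 124 U -0.001 0.088 PX -0.044 0.052
0.175 17 U 0.003 0.05 PX -0.015 0.057
0.19 23 U 0.053 0.071 PX 0.054 0.072
```

The pot hangs upright: walls vertical, footprint U 0.002–0.092, underside at z about 0.038. Lowering it.

```bash
python3 -m crank '{"hand":[255,255,255,255,255],"translation":[[0.008,0,0.008],[0.014,0,0.014],[0.019,0,0.019],[0.022,0,0.022],[0.022,0,0.022]],"dr":[[0,0,0],[0,0,0],[0,0,0],[0,0,0],[0,0,0]]}'
python3 -m crank '{"hand":[255,255,255],"translation":[[0.0015,0,0.0015],[0.0025,0,0.0025],[0.0025,0,0.0025]],"dr":[[0,0,0],[0,0,0],[0,0,0]]}'
python3 - <<'E'
from h import *
_,d=snap('scene','s9'); c=cams.calibration('scene'); fl=210/np.tan(np.radians(c['vertical_fov']/2)); v,u=np.mgrid[:420,:560]
Q=np.stack([(u-c['cx'])/fl*d,(v-c['cy'])/fl*d,d],-1)@c['extrinsics'][:3,:3].T+c['extrinsics'][:3,3]
a=(Q-M)@U; b=(Q-M)@PX
w=(abs(b-.045)<.004)&(a>.06)&(a<.085)&(Q[...,2]>-.02)&(Q[...,2]<.2); print('PX wall z',Q[w][:,2].min(),Q[w][:,2].max())
w=(abs(a-.092)<.004)&(abs(b)<.04)&(Q[...,2]<.2); print('U wall z',Q[w][:,2].min(),Q[w][:,2].max())
E
```

```text
time_s: 11.75
position: [0.5965, 0.1483, 0.0958]
tool_rot: [[0.09, 0.992, -0.092], [0.698, -0.129, -0.705], [-0.711, -0.001, -0.704]]
ft_force: [-0.5, -0.2, -1.7]
grip_width: 0.0046
time_s: 12.05
position: [0.5976, 0.1477, 0.0948]
tool_rot: [[0.093, 0.992, -0.09], [0.699, -0.13, -0.703], [-0.709, 0.003, -0.705]]
ft_force: [-1.2, -2.9, 9.6]
grip_width: 0.0048
PX wall z 0.00024812432385967753 0.17990570840412146
U wall z -0.0021694353772507835 0.1070223099455192
```

It has touched down (Fz +9.6 N). I'll relieve the load slightly, open, and withdraw straight up.

```bash
python3 -m crank '{"hand":[255,220,160,120,120],"translation":[[-0.001,0,-0.001],[-0.001,0,-0.001],[-0.001,0,-0.001],[-0.001,0,-0.001],[-0.001,0,-0.001]],"dr":[[0,0,0],[0,0,0],[0,0,0],[0,0,0],[0,0,0]]}' 20
python3 -m crank '{"hand":[120,120,120,120,120],"translation":[[0,0,0],[-0.01,0,-0.01],[-0.025,0,-0.025],[-0.045,0,-0.045],[-0.07,0,-0.07]],"dr":[[0,0,0],[0,0,0],[0,0,0],[0,0,0],[0,0,0]]}'
python3 -m crank '{"hand":[120,120,120,120,120],"translation":[[-0.03,0,-0.03],[-0.06,0,-0.06],[-0.09,0,-0.09],[-0.12,0,-0.12],[-0.12,0,-0.12]],"dr":[[0,0,0],[0,0,0],[0,0,0],[0,0,0],[0,0,0]]}'
python3 - <<'E'
from h import *
for n in('scene','top'):
    im,d=snap(n,n+'_f'); c=cams.calibration(n); fl=210/np.tan(np.radians(c['vertical_fov']/2)); v,u=np.mgrid[:420,:560]
    Q=np.stack([(u-c['cx'])/fl*d,(v-c['cy'])/fl*d,d],-1)@c['extrinsics'][:3,:3].T+c['extrinsics'][:3,3]
    print(n)
    for lab,cx,cy in(('tall',.55,.115),('short',.562,-.21)):
        m=(abs(Q[...,0]-cx)<.09)&(abs(Q[...,1]-cy)<.09)&(Q[...,2]>.012)&(Q[...,2]<.16); T=Q[m]
        if len(T)<10: print(lab,'hidden'); continue
        z=np.percentile(T[:,2],98); R=T[abs(T[:,2]-z)<.007]; print(lab,'top',z.round(3),len(R),cv2.minAreaRect((R[:,:2]*1000).astype(np.float32)))
        if lab=='tall':
            C=R[:,:2].mean(0); k=m&(np.hypot(Q[...,0]-cx,Q[...,1]-.115)<.03); print('inside z',np.percentile(Q[k][:,2],[0,10,50,90]).round(3) if k.any() else None)
E
```

```text
time_s: 12.6
position: [0.5968, 0.1478, 0.0941]
tool_rot: [[0.091, 0.992, -0.092], [0.698, -0.13, -0.704], [-0.71, -0.0, -0.704]]
ft_force: [-0.3, 0.8, -0.6]
grip_width: 0.0452
time_s: 13.1
position: [0.5964, 0.1483, 0.1945]
tool_rot: [[0.09, 0.992, -0.093], [0.698, -0.13, -0.704], [-0.71, -0.002, -0.704]]
ft_force: [0.4, -0.3, -0.0]
grip_width: 0.0453
time_s: 13.6
position: [0.5972, 0.1491, 0.3697]
tool_rot: [[0.099, 0.992, -0.083], [0.696, -0.129, -0.706], [-0.711, 0.012, -0.703]]
ft_force: [-0.9, 0.6, -0.5]
grip_width: 0.0457
scene
tall top 0.134 244 ((550.1299438476562, 116.23763275146484), (93.42919158935547, 93.57090759277344), 82.09671020507812)
inside z None
short top 0.087 928 ((560.4046020507812, -213.41256713867188), (91.1906509399414, 91.28691101074219), 84.12693786621094)
top
tall top 0.137 201 ((552.3198852539062, 118.74703979492188), (90.10022735595703, 90.06888580322266), 82.68346405029297)
inside z [0.012 0.012 0.013 0.016]
short top 0.089 642 ((562.2095947265625, -210.2581024169922), (90.57691955566406, 89.89297485351562), 83.78466033935547)
```

The tall pot stands mouth-up: rim ring at z about 0.134, hollow inside with the floor at about 0.01, centre (0.551, 0.117), level. I'll check quickly that the bystanders haven't moved, then hand in.

```bash
python3 - <<'E'
from h import *
a=np.load('pics/top0.npy'); b=np.load('pics/top_f.npy'); A=cv2.imread('pics/top0.png').astype(int); B=cv2.imread('pics/top_f.png').astype(int)
for n,(u0,u1,v0,v1) in dict(glue=(118,160,222,255),blue=(105,170,150,210),mallet=(400,460,190,290),stick=(240,345,138,172),short=(335,385,205,250)).items():
    print(n,'px depth-changed>15mm:',int((abs(a-b)[v0:v1,u0:u1]>.015).sum()))
s=sensors.observe(); print(s['time_s'],s['qvel'].round(1),s['ft_force'].round(1))
env.close_job()
E
```

```text
glue px depth-changed>15mm: 7
blue px depth-changed>15mm: 33
mallet px depth-changed>15mm: 47
stick px depth-changed>15mm: 756
short px depth-changed>15mm: 484
13.7 [-0.1  1.9  3.1 -0.2 -0.5 -0.4] [ 1.1  0.3 -1.4]
the job is handed in; nothing more can be done
```

```bash
python3 - <<'E'
import numpy as np
a=np.load('pics/top0.npy');b=np.load('pics/top_f.npy');k=abs(a-b)[138:172,240:345]>.015
print('stick: depth now median where changed',np.median(b[138:172,240:345][k]),'before',np.median(a[138:172,240:345][k]))
a=np.load('pics/scene0.npy');b=np.load('pics/scene_f.npy')
for n,(u0,u1,v0,v1) in dict(stick=(310,352,208,292),short=(208,256,244,295),glue=(296,318,88,132)).items():print(n,int((abs(a-b)[v0:v1,u0:u1]>.015).sum()),(v1-v0)*(u1-u0))
E
```

```text
stick: depth now median where changed 0.8006941 before 1.4192038
stick 36 3528
short 16 2448
glue 129 968
```

The tall pot now stands mouth-up on its base, wholly on the mat, and the job was handed in at 13.7 s of the 48 s allowed. No verdict is reported.

**What I did:** I pushed the tall pot over from the glue side so it lay on its side. Then I pinched one side wall at the mouth, lifted the pot, turned it 90°, set it down and withdrew straight up.

**What went wrong on the way:** The first push passed over the top without touching the pot. The closed fingertips really end about 27 mm short of the reported tool point. I measured that from the cameras and allowed for it afterwards.

**Last checks, from depth readings only (my 12 picture views were used up):**
- **Tall pot:** the rim is level at z about 0.134 m, with the inside floor at about 0.01 m. It is centred near (0.551, 0.117).
- **Short pot:** it measured within about 3 mm of its starting place and is still upside down.
- **Robot:** the gripper was about 0.2 m above the pot, touching nothing.
- **Mallet:** it shows only a few dozen changed pixels in the top view.
- **Push stick and short pot:** the top view disagreed with the start picture over both. Over the stick this is the arm in front of it (0.80 m against 1.42 m from the camera), and over the short pot most likely the same. The scene view shows both essentially unchanged.
- **Glue bottle:** the top view shows it in place. The scene view differs over 129 of 968 pixels there, which I put down to the arm in front of it but did not confirm.

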